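# Pack the kit and seat the oversize hold-down panel under the lips of a transport box

## Task

Pack the open transport box: lay the heavy white kit carton flat on its floor first, then tilt the blue hold-down panel in under the wide orange lip and lower it flat on the two inner ledges above the carton. The panel is longer than the opening; finish by sliding it back to the stop at the narrow-lip end, so that both its ends are caught under the lips, let go of it, and leave the wipe tub, the tip box and the small carton undisturbed.

Things in the scene. Friction and masses are not known exactly. Their poses are not given: they have to be found in the camera images.
- transport_box: White open-topped box, fixed to the worktop, 225 x 134 x 71 mm high. Origin: centre of its underside; x along its length towards the end with the orange lip, z up. Walls and floor 6 mm thick. Inside 213 mm long (end walls at x = +106.5 and -106.5 mm), 122 mm wide; floor top at z = 6 mm. A lip runs across the top of each end, with a grey ledge below it; the opening between the lips is 175 mm long.
- wide_lip (a point): Middle of the free inner edge of the orange lip, at its upper face. This lip reaches 26 mm inward from the +x end wall and is 5 mm thick (box z = 66 to 71 mm). The ledge under it reaches 26 mm inward too, top at z = 40 mm, 5 mm thick: the slot between is 26 mm high.
- narrow_lip (a point): Middle of the free inner edge of the white lip, at its upper face. This lip reaches 12 mm inward from the -x end wall and is 5 mm thick (box z = 66 to 71 mm). The ledge under it reaches 22 mm inward, top at z = 40 mm, 5 mm thick. This end wall is the stop.
- panel_grip (a point): Centre of the black grip bar of the blue panel (0.2 kg). Plate 196 (x) x 114 (y) x 6 mm, z normal to it, same either way round. Bar 70 mm long along y, 12 thick along x, 24 high, over the plate's middle, its centre 56 mm above the plate's underside. Starts flat on the worktop, left or right of the box, grip up. Seated against the stop, the bar's centre is at x = -8.5, z = 96 mm in the box's frame.
- kit_center (a point): Centre of the closed, heavy, rigid flat white kit carton (about 0.35 kg) to be packed, lying on the worktop left or right of the box: 62 mm (x) x 150 mm (y) x 24 mm (z); grasp across its 62 mm width. In the box its length lies along the box's length (it fits only so). A like carton lying on the blue tub at the back is not part of the job.
- tip_box: Bystander: clear pipette-tip box, 84 x 128 x 99 mm, behind the transport box; origin at the centre of its underside.
- wipes: Bystander: blue and white wipe tub with a blue lid, 68 mm across, 124 mm high, at the back right; origin at the centre of its underside.
- carton: Bystander: small open white and blue carton, 80 x 79 x 110 mm with its flap, at the back left; origin at the underside of the carton.

How it is judged (in metres and radians):
On the way:
1. the kit carton lies flat on the box's floor, released, before the panel is in (z of kit_center in the frame of transport_box between 0.012 and 0.024 m and x of kit_center in the frame of transport_box between -0.04 and 0.04 m and y of kit_center in the frame of transport_box between -0.035 and 0.035 m and angle between kit_center's own z axis and vertical below 0.08 rad and contact force between the fingers and kit below 0.1 N and linear speed of kit below 0.02 m/s), for 0.2 s.
At the end, for the whole second after the job is handed in: The kit carton lies flat on the box's floor (its centre within 40 mm along and 35 mm across of the box's middle) and the panel lies flat (within 0.04 rad) and at rest on both ledges (height within 4 mm), slid to within 7 mm of the end wall under the narrow lip so that both ends are under the lips (z of kit_center in the frame of transport_box between 0.012 and 0.024 m and x of kit_center in the frame of transport_box between -0.04 and 0.04 m and y of kit_center in the frame of transport_box between -0.035 and 0.035 m and angle between kit_center's own z axis and vertical below 0.08 rad and x of panel_grip in the frame of transport_box between -0.0115 and -0.0015 m and y of panel_grip in the frame of transport_box between -0.009 and 0.009 m and z of panel_grip in the frame of transport_box between 0.092 and 0.1 m and angle between panel_grip's own z axis and vertical below 0.04 rad and linear speed of panel below 0.02 m/s); the robot touches nothing.
It fails at once if a bystander (wipe tub, tip box or small carton) is moved by more than 30 mm (distance of any of tip_box, wipes, carton from where it was at the start of the episode above 0.03 m).
It also fails if it takes over 58 s, if anything falls off the work surface, if the arm or the gripper's body presses on something with over 40 N, if the wrist force passes 120 N, or if a joint passes its speed limit or range.

## Robot

A 6-joint arm with a two-finger parallel gripper is mounted at the origin on a cart in front of the work surface, level with it; the furniture and walls round the work are solid. World frame = base frame: x ahead of the robot, y to its left, z up, the work surface at z = 0. Lengths are in mm, angles in rad, forces in N, time in s.
With the tool pointing down it reaches from about 325 to 900 mm from the base axis. Payload 3.5 kg.
Tool frame: the origin (TCP) lies at the very end of the fingers, on their centre line; the grasp point (between the pads) lies behind it (bot.grip_depth is the z of the grasp point in the tool frame, in mm); z points along the fingers, y is the line along which they close (so a half turn about z gives the same grasp; the last joint's range is limited). The gripper opens to 85 mm and grips with 20 to 120 N. Pads are 22 mm wide; open, the fingers measure 114 mm over their backs; the gripper's body (76 mm by 85 mm) begins 54 mm behind the grasp point. The pads swing forward as they close: fully open they stand 13 mm farther back than shut.
Start: joints at [1.138, 0.276, -0.026, 1.268, 0, 1.467], TCP at [202.415, 591.312, 231.313] pointing down, gripper open.
Joint ranges: [-3.12, 3.12], [-0.85, 1.88], [-1.08, 1.24], [-1.95, 2.15], [-1.57, 1.53], [-3.14, 3.14]. Speed limits (rad/s): [2.57, 2.57, 3.14, 3.14, 3.14, 3.14].

## Interface

Orientations are given as a unit quaternion [x, y, z, w].
In Python, from plant import get_obs, eyes, sign_off, bot gives the robot as it stands.
- The arm moves only by the tool carry_out, never from a script. Its argument "plan" is a list of rows, each a list of 7 numbers: the turn, a rotation vector about the tool's x, y, z in rad, then the shift along the tool's x, y, z in cm, then the finger opening in cm, from 0 to 8.54. In form: [[wx, wy, wz, tx, ty, tz, grip], ...]. A call has 1 to 8 rows; each row is the pose to reach, as a shift and turn from the pose commanded when the call began, along the tool's axes at that moment; what a row does not reach only later rows make up. A row lasts 1/12 s, in which the tool goes at most 41.7 mm and 7.16 degrees, less where a joint would pass 70% of its speed; a pose out of reach is approached as far as the arm can. A call with a gripper value outside its range is refused whole. The fingers move at their own pace and stop on an object; the grip force is fixed at half the most. Time passes only in rows, so rows that repeat a pose let the fingers close. It gives the time, the measured TCP pose, the force, the opening and the grip force at its end, in the units of the state.
- get_obs(): the state, without advancing time (a new reading comes with each control period).
- eyes.snapshot(name): name is "side" or "top" or "wrist"; returns the picture (480x640x3 uint8, blue, green, red); there is no depth.
- eyes.calibration(name): a dict with "fx", "fy", "cx", "cy" (pixels), "k1" (the pictures are not rectified: a ray, as slopes to the right and down, at radius r is drawn at 1 + k1 r^2 times it, then the intrinsics apply), "R" (3x3) and "t" (3): a world point X has camera coordinates R X + t; the wrist camera has in their place "T_tool_cam" (4x4, takes a point from camera to tool coordinates, whose origin is the TCP and whose axes are the flange's). Camera axes: x right, y down, z forward; pixel columns grow to the right and rows downward; lengths in mm; the calibration is good to about 2 mm. A picture is of the moment at which its call begins: read the wrist's pose just before it. calibration takes no time and is no camera call.
- sign_off(): hands the job in; it is judged then, once.
The state is a dict: "time": time; "joint_positions": joint angles; "qvel": joint speeds; "joint_torque": joint torques, N m; "tcp_pos": TCP position; "tcp_rot": TCP orientation; "force": force on the tool from outside, world axes, zero at the start; "moment": the same for the moment, N m; "finger_gap": finger opening in mm; "finger_force": force on a finger pad.
Only numpy, scipy, OpenCV 4.12 (cv2) and the standard library are available. Lean on these libraries where they do the work, as an engineer would, in place of code of your own. Each camera call takes 0.05 s, during which the arm holds its last target. There are 200 camera calls.

## Working session

There is one attempt and no reset: what is moved stays moved. The work goes in short steps, Python scripts to look and compute and a tool call to move; the robot and the scene stay as the last step left them, time stands still between calls to the robot, and variables do not carry over. Pictures are saved under pics/ and viewed, at most 10 in all, crops included, and the job is handed in when it is done.

Besides the shell and the picture viewer there is one more tool, called after "Request:" by a JSON object that holds its "api" and its "payload", one argument or row to a line. carry_out: Moves the arm, as the interface text tells. Its arguments: {"type":"object","properties":{"plan":{"type":"array"}},"required":["plan"]}

```bash
ls; mkdir -p pics
python3 - <<'E'
from plant import get_obs, eyes, bot
import cv2
o=get_obs();print(o);print(bot.grip_depth)
for n in("top","side"):
    cv2.imwrite(f"pics/{n}0.png",eyes.snapshot(n));print(n,eyes.calibration(n))
print(eyes.calibration("wrist"))
E
```

```text
pics
{'time': 0.0, 'joint_positions': array([ 1.13761195e+00,  2.77169494e-01, -2.78771943e-02,  1.26795525e+00,
        3.32661345e-05,  1.46740143e+00]), 'qvel': array([-0.00141957,  0.00027401, -0.00015503,  0.00169114, -0.0011578 ,
       -0.00172975]), 'joint_torque': array([-1.47959920e-03, -4.45509338e+01,  2.95203280e+01,  1.66110008e-02,
       -1.63846344e-04, -5.59745231e-06]), 'tcp_pos': array([202.08049615, 590.63006852, 230.13873768]), 'tcp_rot': array([ 1.64148416e-01,  9.86435036e-01, -1.05894513e-03, -3.08372861e-04]), 'force': array([ 0.81689249,  0.38294001, -1.20521722]), 'moment': array([-0.0159641 , -0.00979628, -0.00071371]), 'finger_force': 0.0, 'finger_gap': 85.45137236540693}
-18.700000000000003
top {'fx': 572.7445296897046, 'fy': 572.7445296897046, 'cx': 320.5313209413317, 'cy': 244.27038132430695, 'k1': -0.11233648261215891, 'R': array([[-0.00960092, -0.9999488 , -0.00319699],
       [-0.9911472 ,  0.00993969, -0.13239495],
       [ 0.13241995,  0.00189758, -0.99119189]]), 't': array([  -4.06265337,  608.30946693, 1360.50646071])}
side {'fx': 446.07557729370063, 'fy': 446.07557729370063, 'cx': 314.49717007809517, 'cy': 245.38799635079826, 'k1': 0.025923200149542774, 'R': array([[ 9.13011021e-02, -9.95823278e-01,  3.29609408e-04],
       [-7.94251708e-01, -7.30198555e-02, -6.03185150e-01],
       [ 6.00689881e-01,  5.48096761e-02, -7.97601133e-01]]), 't': array([-64.23776044, 546.19249859, 824.51720495])}
{'fx': 365.81557524153686, 'fy': 365.81557524153686, 'cx': 318.3203453814891, 'cy': 239.11565139829307, 'k1': -0.06950526753344156, 'T_tool_cam': array([[ 5.49164386e-04, -9.56859687e-01, -2.90549888e-01,
         7.44126182e+01],
       [ 9.99999581e-01,  3.12629813e-04,  8.60510713e-04,
        -9.43159815e-02],
       [-7.32553455e-04, -2.90550238e-01,  9.56859458e-01,
        -1.41841798e+02],
       [ 0.00000000e+00,  0.00000000e+00,  0.00000000e+00,
         1.00000000e+00]])}
```

View pics/top0.png

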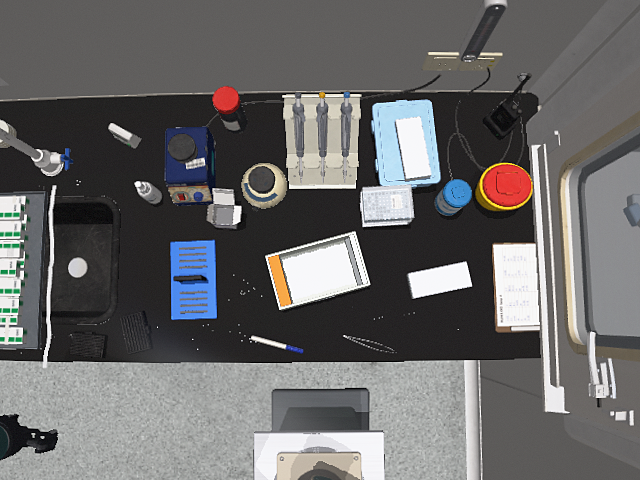

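View pics/side0.png

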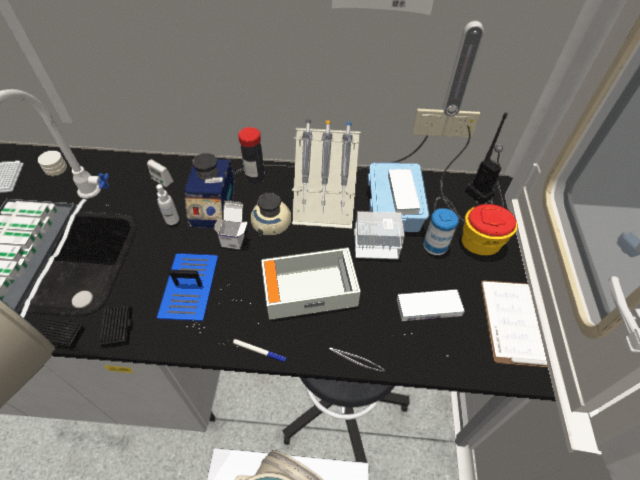

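```bash
cat > h.py <<'E'
import numpy as np, cv2
from scipy.spatial.transform import Rotation as Ro
from plant import get_obs, eyes, bot
def cam(n,o=None):
    c=eyes.calibration(n)
    if n!="wrist": return c,np.array(c["R"]),np.array(c["t"])
    o=o or get_obs(); T=np.array(c["T_tool_cam"]); Rt=Ro.from_quat(o["tcp_rot"]).as_matrix()
    Rwc=Rt@T[:3,:3]; pc=Rt@T[:3,3]+o["tcp_pos"]
    return c,Rwc.T,-Rwc.T@pc
def back(C,uv,z):
    c,R,t=C; K=np.array([[c["fx"],0,c["cx"]],[0,c["fy"],c["cy"]],[0,0,1]])
    s=cv2.undistortPoints(np.array(uv,float).reshape(-1,1,2),K,np.array([c["k1"],0,0,0]))[:,0]
    d=np.c_[s,np.ones(len(s))]@R; p=-R.T@t
    return p+d*((z-p[2])/d[:,2])[:,None]
def rect(mask,C,z,near):
    "largest blob near pixel -> world min-area rect centre, sizes, angle of long side"
    n,l,st,ce=cv2.connectedComponentsWithStats(mask.astype(np.uint8))
    i=min(range(1,n),key=lambda i:np.hypot(*(ce[i]-near))+1e4*(st[i,4]<80))
    cs,_=cv2.findContours((l==i).astype(np.uint8),cv2.RETR_EXTERNAL,cv2.CHAIN_APPROX_NONE)
    P=back(C,max(cs,key=len)[:,0],z)[:,:2]
    b=cv2.boxPoints(cv2.minAreaRect(P.astype(np.float32)))
    e=[b[1]-b[0],b[2]-b[1]]; e.sort(key=np.linalg.norm)
    a=np.arctan2(e[1][1],e[1][0])%np.pi
    return b.mean(0).round(1),np.linalg.norm(e[0]).round(1),np.linalg.norm(e[1]).round(1),a.round(4)
E
python3 - <<'E'
from h import *
for n,near in(("top",[(193,280),(440,280),(279,280),(318,271)]),("side",[(188,287),(430,305),(272,282),(310,285)])):
    im=cv2.imread(f"pics/{n}0.png");C=cam(n);h=cv2.cvtColor(im,cv2.COLOR_BGR2HSV);H,S,V=cv2.split(h)
    print(n,"panel",rect((H>100)&(H<125)&(S>150)&(V>90),C,6,near[0]))
    print("kit",rect((V>(140 if n=="top" else 170))&(S<60),C,24,near[1]))
    print("orange",rect((H<25)&(S>130)&(V>100),C,71,near[2]))
    m=((V>75)&((S<60)|(H<25))).astype(np.uint8); print("box",rect(m,C,71,near[3]))
E
```

```text
top panel (array([527.6, 310.3], dtype=float32), np.float32(115.2), np.float32(197.9), np.float32(0.0354))
kit (array([ 520.2, -302.6], dtype=float32), np.float32(63.7), np.float32(151.3), np.float32(1.7586))
orange (array([519.6,  88.8], dtype=float32), np.float32(25.8), np.float32(120.9), np.float32(0.2581))
box (array([541.9,  -1.7], dtype=float32), np.float32(139.2), np.float32(225.0), np.float32(1.8316))
side panel (array([526.9, 310.3], dtype=float32), np.float32(116.7), np.float32(199.3), np.float32(0.0386))
kit (array([ 520.4, -303.1], dtype=float32), np.float32(62.9), np.float32(151.1), np.float32(1.7607))
orange (array([518.8,  88.4], dtype=float32), np.float32(25.4), np.float32(119.8), np.float32(0.2551))
box (array([526.,  -6.], dtype=float32), np.float32(173.6), np.float32(228.1), np.float32(1.8313))
```

```bash
cat >> h.py <<'E'
B=np.array([543.7,-1.5]); YB=1.8316
def boxw(p):
    c,s=np.cos(YB),np.sin(YB); return np.r_[B+np.array([[c,-s],[s,c]])@p[:2],p[2]]
def go(pos,a,tilt=0,o=None):
    "delta (rotvec rad, shift cm) in tool axes; a = yaw of tool y; tilt about tool x"
    o=o or get_obs(); R0=Ro.from_quat(o["tcp_rot"])
    R1=Ro.from_matrix(np.array([[-np.sin(a),np.cos(a),0],[np.cos(a),np.sin(a),0],[0,0,-1]]))*Ro.from_rotvec([tilt,0,0])
    R1=Ro.from_matrix(R1.as_matrix())
    print("rot",(R0.inv()*R1).as_rotvec().round(3),"cm",(R0.inv().apply(np.array(pos)-o["tcp_pos"])/10).round(2),"t",round(o["time"],2),"f",o["force"].round(1),"gap",round(o["finger_gap"],1))
E
python3 - <<'E'
from h import *
print([x for x in dir(bot) if x[0]!='_'])
M=np.array([[-np.sin(1),np.cos(1),0],[np.cos(1),np.sin(1),0],[0,0,-1]]).T
print(np.linalg.det(M))
E
```

```text
['PlanningError', 'grip_depth']
1.0
```

```bash
python3 -c "
from h import *
go([520.3,-302.9,110],0.1887)"
```

```text
rot [-2.000e-03  1.000e-03  1.052e+00] cm [-59.04 -74.21  12.16] t 0.1 f [-0.6 -0.1  0.1] gap 85.4
```

Request:
{"api": "carry_out", "payload": {
  "plan": [
    [0,0,1.052,-59.0,-74.2,6,8.5],
    [0,0,1.052,-59.0,-74.2,6,8.5],
    [0,0,1.052,-59.0,-74.2,6,8.5],
    [0,0,1.052,-59.0,-74.2,6,8.5],
    [0,0,1.052,-59.0,-74.2,6,8.5],
    [0,0,1.052,-59.0,-74.2,6,8.5],
    [0,0,1.052,-59.0,-74.2,6,8.5],
    [0,0,1.052,-59.0,-74.2,6,8.5]
  ]
}}

```text
time: 0.77
tcp_pos: [313.7, 275.9, 209.8]
tcp_rot: [0.619, 0.785, -0.0, 0.0]
force: [0.9, 0.3, 0.4]
finger_gap: 84.8
finger_force: 0.0
```

```bash
python3 -c "
from h import *
go([520.3,-302.9,110],0.1887)"
```

```text
rot [-0.     0.     0.047] cm [-61.1    6.58   9.99] t 0.77 f [0.9 0.3 0.4] gap 84.8
```

Request:
{"api": "carry_out", "payload": {
  "plan": [
    [0,0,0.047,-61,6.6,8,8.5],
    [0,0,0.047,-61,6.6,8,8.5],
    [0,0,0.047,-61,6.6,8,8.5],
    [0,0,0.047,-61,6.6,8,8.5],
    [0,0,0.047,-61,6.6,8,8.5],
    [0,0,0.047,-61,6.6,8,8.5],
    [0,0,0.047,-61,6.6,8,8.5],
    [0,0,0.047,-61,6.6,8,8.5]
  ]
}}

```text
time: 1.43
tcp_pos: [426.8, -34.8, 166.8]
tcp_rot: [0.635, 0.772, 0.0, -0.0]
force: [0.2, 0.7, 0.6]
finger_gap: 84.9
finger_force: 0.0
```

```bash
python3 -c "
from h import *
go([520.3,-302.9,110],0.1887)"
```

```text
rot [ 0.    -0.     0.005] cm [-28.11   4.02   5.67] t 1.43 f [0.2 0.7 0.6] gap 84.9
```

Request:
{"api": "carry_out", "payload": {
  "plan": [
    [0,0,0.005,-28,4.0,5.6,8.5],
    [0,0,0.005,-28,4.0,5.6,8.5],
    [0,0,0.005,-28,4.0,5.6,8.5],
    [0,0,0.005,-28,4.0,5.6,8.5],
    [0,0,0.005,-28,4.0,5.6,8.5],
    [0,0,0.005,-28,4.0,5.6,8.5],
    [0,0,0.005,-28,4.0,5.6,8.5],
    [0,0,0.005,-28,4.0,5.6,8.5]
  ]
}}

```text
time: 2.1
tcp_pos: [522.0, -306.3, 109.3]
tcp_rot: [0.639, 0.769, -0.001, 0.002]
force: [1.3, -0.3, 0.4]
finger_gap: 85.1
finger_force: 0.0
```

```bash
python3 -c "
from h import *
im=eyes.snapshot('wrist'); o=get_obs(); cv2.imwrite('pics/w1.png',im)
C=cam('wrist',o)
H,S,V=cv2.split(cv2.cvtColor(im,cv2.COLOR_BGR2HSV))
c,R,t=C; p=R@[520,-303,24]+t; near=(c['cx']+c['fx']*p[0]/p[2],c['cy']+c['fy']*p[1]/p[2]); print(near)
for th in(140,180): print(rect((V>th)&(S<60),C,24,near))
go([520.3,-302.9,40],0.1887)"
```

```text
(np.float64(317.91077036879386), np.float64(246.83799544123147))
(array([ 526.1, -343.5], dtype=float32), np.float32(58.0), np.float32(61.8), np.float32(0.186))
(array([ 526.7, -346.3], dtype=float32), np.float32(50.7), np.float32(61.3), np.float32(0.186))
rot [-0.001 -0.    -0.003] cm [ 0.   -0.02  6.96] t 2.15 f [ 0.5  0.8 -0. ] gap 85.1
```

View pics/w1.png

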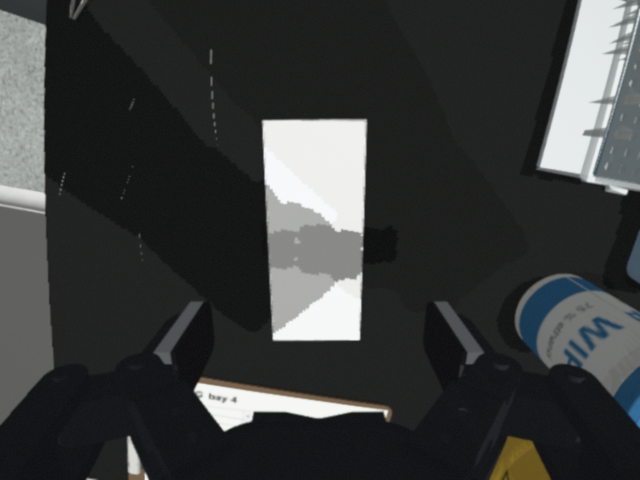

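Request:
{"api": "carry_out", "payload": {
  "plan": [
    [0,0,-0.003,0,0,3.5,8.5],
    [0,0,-0.003,0,0,7,8.5],
    [0,0,-0.003,0,0,9,8.5],
    [0,0,-0.003,0,0,10.4,8.5],
    [0,0,-0.003,0,0,10.7,8.5],
    [0,0,-0.003,0,0,10.7,5],
    [0,0,-0.003,0,0,10.7,5],
    [0,0,-0.003,0,0,10.7,5]
  ]
}}

```text
time: 2.82
tcp_pos: [521.0, -300.0, 5.9]
tcp_rot: [0.636, 0.772, 0.0, 0.001]
force: [0.9, -0.6, -4.1]
finger_gap: 60.6
finger_force: 68.4
```

Request:
{"api": "carry_out", "payload": {
  "plan": [
    [0,0,0,0,0,0,5],
    [0,0,0,0,0,0,5],
    [0,0,0,0,0,-2,5],
    [0,0,0,0,0,-5,5],
    [0,0,0,0,0,-8,5],
    [0,0,0,0,0,-12,5],
    [0,0,0,0,0,-14,5],
    [0,0,0,0,0,-14,5]
  ]
}}

```text
time: 3.48
tcp_pos: [523.8, -302.3, 150.4]
tcp_rot: [0.636, 0.772, 0.0, 0.006]
force: [0.9, -0.3, -3.8]
finger_gap: 60.2
finger_force: 68.5
```

```bash
python3 -c "
from h import *
im=eyes.snapshot('wrist'); o=get_obs(); cv2.imwrite('pics/w2.png',im)
go(boxw([-2,0,150]),YB-np.pi/2)"
```

```text
rot [ 0.005  0.005 -0.069] cm [28.81  7.84 -0.39] t 3.53 f [-0.9 -0.9 -4.5] gap 60.3
```

View pics/w2.png

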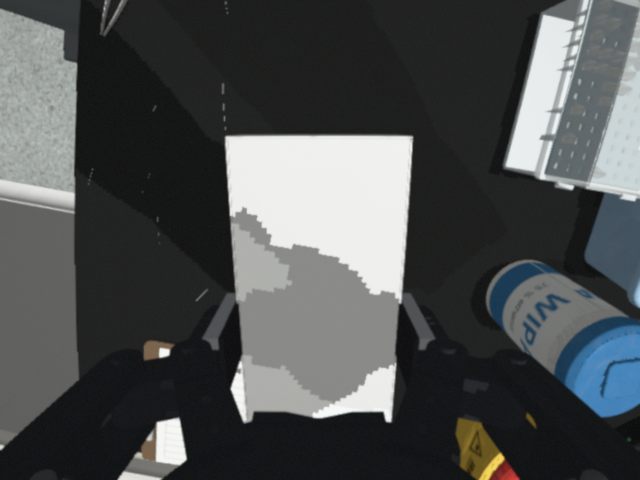

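```bash
python3 -c "
from h import *
o=get_obs();C=cam('wrist',o);R=Ro.from_quat(o['tcp_rot']);print(o['tcp_pos'])
for h in (14,18,21):
  P=back(C,[(226,136),(412,136),(391,421),(247,421)],o['tcp_pos'][2]+h); q=R.inv().apply(P-o['tcp_pos']); print(q.round(1).tolist(),q.mean(0).round(1))"
```

```text
[ 522.21364095 -301.22153058  147.18947322]
[[72.0, -31.6, -14.5], [72.0, 31.4, -14.2], [-48.7, 31.8, -13.6], [-48.4, -31.7, -13.9]] [ 11.7  -0.  -14.1]
[[72.0, -30.6, -18.5], [72.1, 30.4, -18.2], [-44.9, 30.8, -17.6], [-44.6, -30.8, -17.9]] [ 13.7  -0.  -18.1]
[[72.1, -29.9, -21.5], [72.1, 29.6, -21.2], [-42.0, 30.0, -20.6], [-41.7, -30.0, -20.9]] [ 15.1  -0.1 -21.1]
```

```bash
python3 -c "
from h import *
go(boxw([1,0,150]),YB-np.pi/2)"
```

```text
rot [ 0.005  0.005 -0.069] cm [29.11  7.82 -0.39] t 3.53 f [-0.9 -0.9 -4.5] gap 60.3
```

Request:
{"api": "carry_out", "payload": {
  "plan": [
    [0.005,0.005,-0.069,3,0.8,0,5],
    [0.005,0.005,-0.069,7,1.9,0,5],
    [0.005,0.005,-0.069,11,3,0,5],
    [0.005,0.005,-0.069,15,4,0,5],
    [0.005,0.005,-0.069,19,5.1,0,5],
    [0.005,0.005,-0.069,23,6.2,0,5],
    [0.005,0.005,-0.069,27,7.3,0,5],
    [0.005,0.005,-0.069,29.1,7.8,0,5]
  ]
}}

```text
time: 4.2
tcp_pos: [538.4, 5.3, 141.0]
tcp_rot: [0.608, 0.794, -0.001, -0.007]
force: [-0.1, 0.2, -4.6]
finger_gap: 60.5
finger_force: 68.4
```

Request:
{"api": "carry_out", "payload": {
  "plan": [
    [0,0,0,0,0,0,5],
    [0,0,0,0,0,0,5],
    [0,0,0,0,0,0,5]
  ]
}}

```text
time: 4.45
tcp_pos: [539.6, 0.7, 142.0]
tcp_rot: [0.609, 0.793, -0.002, -0.005]
force: [-0.8, -0.4, -4.6]
finger_gap: 60.4
finger_force: 68.4
```

```bash
python3 -c "
from h import *
im=eyes.snapshot('wrist'); o=get_obs(); cv2.imwrite('pics/w3.png',im)
go(boxw([1,0,85]),YB-np.pi/2)"
```

```text
rot [-0.008 -0.006 -0.001] cm [-0.18  0.36  5.75] t 4.5 f [-0.4 -0.6 -4.9] gap 60.1
```

View pics/w3.png

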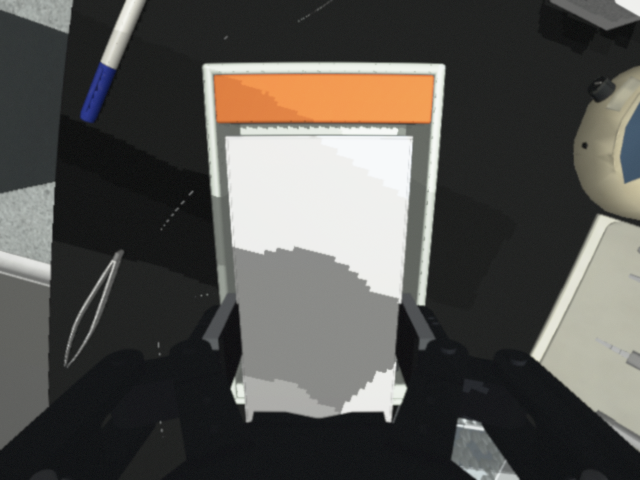

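```bash
python3 -c "
from h import *
o=get_obs();C=cam('wrist',o)
P=back(C,[(216,74),(434,74),(216.5,123.5),(433,123.5)],71)[:,:2]-B
c,s=np.cos(YB),np.sin(YB);print((P@np.array([[c,-s],[s,c]])).round(1))"
```

```text
[[106.8  60.1]
 [106.8 -59.4]
 [ 80.4  61.5]
 [ 80.5 -60.7]]
```

Request:
{"api": "carry_out", "payload": {
  "plan": [
    [-0.008,-0.006,0,-0.2,0.35,2,5],
    [-0.008,-0.006,0,-0.2,0.35,4,5],
    [-0.008,-0.006,0,-0.2,0.35,5.5,5],
    [-0.008,-0.006,0,-0.2,0.35,5.5,5]
  ]
}}

```text
time: 4.83
tcp_pos: [541.1, -1.1, 85.2]
tcp_rot: [0.61, 0.792, -0.001, -0.002]
force: [-0.6, -0.2, -5.7]
finger_gap: 60.6
finger_force: 68.3
```

```bash
python3 -c "
from h import *
go(boxw([1,0,12]),YB-np.pi/2)"
```

```text
rot [-0.004 -0.002 -0.002] cm [-0.02  0.27  7.32] t 4.83 f [-0.6 -0.2 -5.7] gap 60.6
```

Request:
{"api": "carry_out", "payload": {
  "plan": [
    [-0.004,-0.002,0,0,0.25,2,5],
    [-0.004,-0.002,0,0,0.25,4,5],
    [-0.004,-0.002,0,0,0.25,5.5,5],
    [-0.004,-0.002,0,0,0.25,6.5,5],
    [-0.004,-0.002,0,0,0.25,7.0,5],
    [-0.004,-0.002,0,0,0.25,7.2,5],
    [-0.004,-0.002,0,0,0.25,7.2,5]
  ]
}}

```text
time: 5.42
tcp_pos: [547.1, -0.4, 20.3]
tcp_rot: [0.609, 0.793, 0.001, 0.003]
force: [-12.1, -2.0, 14.4]
finger_gap: 60.2
finger_force: 76.7
```

```bash
python3 -c "
from h import *
im=eyes.snapshot('wrist'); cv2.imwrite('pics/w4.png',im); s=eyes.snapshot('side')[210:340,220:400]
cv2.imwrite('pics/w4.png',np.vstack([im[:400:1,100:580],cv2.resize(s,(480,200))]))
o=get_obs();print(o['moment'],o['tcp_pos'])
go(boxw([1,0,12]),YB-np.pi/2)"
```

```text
[-0.00309513  0.89421809  0.04042583] [ 5.47087906e+02 -3.72758762e-01  2.02534820e+01]
rot [ 0.007  0.004 -0.001] cm [ 0.08 -0.36  0.82] t 5.52 f [-11.5  -1.4  13.9] gap 60.4
```

View pics/w4.png

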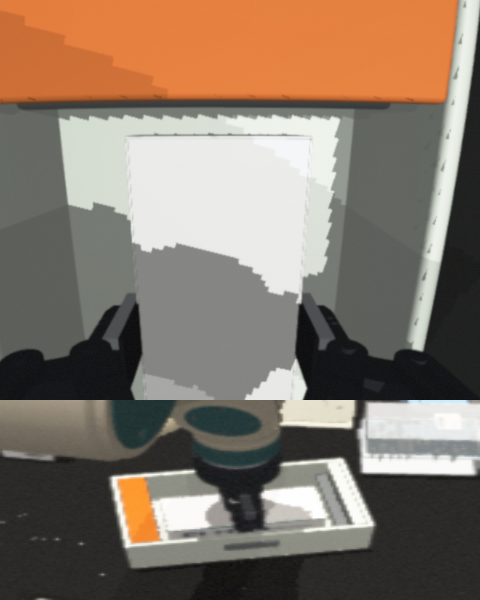

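Request:
{"api": "carry_out", "payload": {
  "plan": [
    [0,0,0,0,0,-1,5],
    [0,0,0,0,0,-2,5],
    [0.0,0,0,0,-0.3,-2,5],
    [0.0,0,0,0,-0.5,-2,5],
    [0,0,0,0,-0.5,-2,5],
    [0,0,0,0,-0.5,-2,5]
  ]
}}

```text
time: 6.02
tcp_pos: [541.7, -0.7, 36.6]
tcp_rot: [0.609, 0.793, 0.002, 0.003]
force: [-1.3, -0.6, -4.2]
finger_gap: 60.4
finger_force: 69.3
```

```bash
python3 -c "
from h import *
go(boxw([1,0,12]),YB-np.pi/2);o=get_obs();print(o['tcp_pos'],o['joint_positions'])"
```

```text
rot [0.006 0.002 0.   ] cm [-0.03  0.15  2.46] t 6.02 f [-1.3 -0.6 -4.2] gap 60.4
[541.74278168  -0.66713305  36.59571704] [-1.20618385e-01  3.07106210e-01 -4.39488829e-01  8.17625074e-01
  8.07773933e-05  1.18934803e+00]
```

Request:
{"api": "carry_out", "payload": {
  "plan": [
    [0.006,0.002,0,0,0.1,0.6,5],
    [0.006,0.002,0,0,0.1,1.2,5],
    [0.006,0.002,0,0,0.1,1.7,5],
    [0.006,0.002,0,0,0.1,2.0,5],
    [0.006,0.002,0,0,0.1,2.2,5],
    [0.006,0.002,0,0,0.1,2.2,5]
  ]
}}

```text
time: 6.52
tcp_pos: [542.2, -0.5, 17.5]
tcp_rot: [0.609, 0.793, -0.001, -0.0]
force: [-14.3, -1.7, 23.1]
finger_gap: 60.4
finger_force: 76.3
```

Request:
{"api": "carry_out", "payload": {
  "plan": [
    [0,0,0,0,0,-0.3,5],
    [0,0,0,0,0,-0.3,6.6],
    [0,0,0,0,0,-0.3,7.0],
    [0,0,0,0,0,-0.3,7.0],
    [0,0,0,0,0,-0.3,7.0]
  ]
}}

```text
time: 6.93
tcp_pos: [541.8, -0.8, 18.5]
tcp_rot: [0.609, 0.793, -0.001, -0.0]
force: [-8.4, -2.1, 9.5]
finger_gap: 69.8
finger_force: 9.2
```

Request:
{"api": "carry_out", "payload": {
  "plan": [
    [0,0,0,0,0,-2,7.0],
    [0,0,0,0,0,-5,7.0],
    [0,0,0,0,0,-9,7.0],
    [0,0,0,0,0,-13,7.0],
    [0,0,0,0,0,-16,7],
    [0,0,0,0,0,-16,7],
    [0,0,0,0,0,-16,7]
  ]
}}

```text
time: 7.52
tcp_pos: [546.2, -0.7, 180.9]
tcp_rot: [0.609, 0.793, 0.002, 0.004]
force: [-0.5, -0.1, -0.3]
finger_gap: 69.6
finger_force: 0.0
```

```bash
python3 -c "
from h import *
im=eyes.snapshot('wrist'); o=get_obs(); cv2.imwrite('pics/w5.png',im); print(o['tcp_pos'])"
```

```text
[ 5.44309022e+02 -4.26596925e-01  1.78698314e+02]
```

View pics/w5.png

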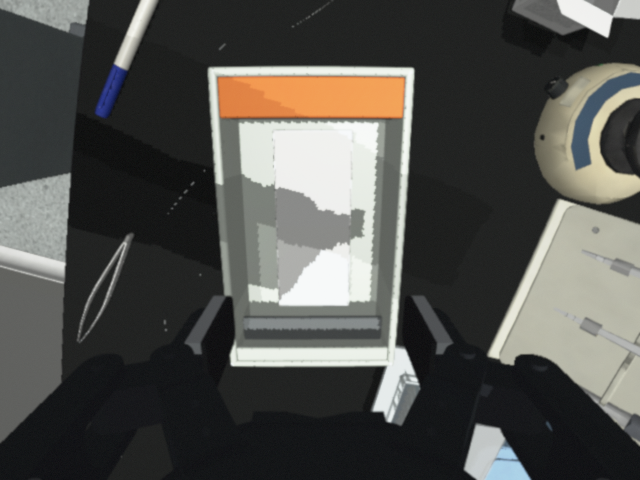

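```bash
python3 -c "
from h import *
o=get_obs();C=cam('wrist',o);print(o['tcp_pos'])
c,s=np.cos(YB),np.sin(YB)
for z in(30,40):
  P=back(C,[(273,130),(353,130),(278,306),(349,306)],z)[:,:2]-B
  Q=P@np.array([[c,-s],[s,c]]);print(Q.round(1).tolist(),Q.mean(0))
P=back(C,[(219,76),(407,76),(221,118),(404,118)],71)[:,:2]-B;print((P@np.array([[c,-s],[s,c]])).round(1).tolist())
P=back(C,[(193,280)],6)
go([527.5,310.3,150],-np.pi+0.037,o=o);go([527.5,310.3,150],0.037,o=o);"
```

```text
[ 5.44309022e+02 -4.26596925e-01  1.78698314e+02]
[[74.1, 33.6], [74.1, -27.7], [-74.8, 34.3], [-74.9, -28.3]] [-0.36041584  2.97125405]
[[74.2, 32.4], [74.2, -26.7], [-69.7, 33.1], [-69.7, -27.3]] [2.2423642  2.87243828]
[[108.1, 62.4], [108.1, -57.6], [82.2, 62.7], [82.2, -57.1]]
rot [-2.000e-03  5.000e-03 -2.918e+00] cm [30.46  6.39  2.84] t 7.57 f [-0.3  1.3 -0.8] gap 69.9
rot [0.004 0.001 0.224] cm [30.46  6.39  2.84] t 7.57 f [-0.3  1.3 -0.8] gap 69.9
```

Request:
{"api": "carry_out", "payload": {
  "plan": [
    [0,0,0.1,4,0.8,0,5],
    [0,0,0.2,8,1.6,0.5,5],
    [0,0,0.224,12,2.5,1,5],
    [0,0,0.224,16,3.3,1.5,5],
    [0,0,0.224,20,4.2,2,5],
    [0,0,0.224,24,5,2.5,5],
    [0,0,0.224,28,5.9,2.8,5],
    [0.004,0.001,0.224,30.5,6.4,2.8,5]
  ]
}}

```text
time: 8.23
tcp_pos: [523.9, 313.6, 146.2]
tcp_rot: [0.693, 0.721, -0.003, -0.002]
force: [-0.5, 0.9, -0.5]
finger_gap: 50.1
finger_force: 0.0
```

Request:
{"api": "carry_out", "payload": {
  "plan": [
    [0,0,0,0,0,0,5],
    [0,0,0,0,0,0,5],
    [0,0,0,0,0,0,5],
    [0,0,0,0,0,0,5]
  ]
}}

```text
time: 8.57
tcp_pos: [526.0, 309.3, 148.8]
tcp_rot: [0.694, 0.72, -0.002, -0.001]
force: [0.5, -0.5, -0.4]
finger_gap: 49.9
finger_force: 0.0
```

```bash
python3 -c "
from h import *
im=eyes.snapshot('wrist'); o=get_obs(); cv2.imwrite('pics/w6.png',im); print(o['tcp_pos'])
go([527.5,310.3,37],0.037,o=o)"
```

```text
[526.25833939 309.29027239 149.18217651]
rot [-0.004  0.001 -0.002] cm [ 0.11  0.17 11.22] t 8.62 f [-0.5 -0.   0.3] gap 49.9
```

View pics/w6.png

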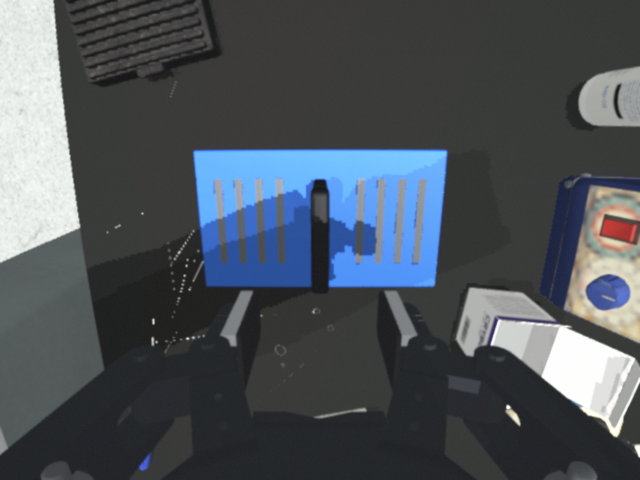

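```bash
python3 -c "
from h import *
im=cv2.imread('pics/w6.png'); o=get_obs();C=cam('wrist',o)
H,S,V=cv2.split(cv2.cvtColor(im,cv2.COLOR_BGR2HSV))
P=back(C,[(194,150),(447,150),(206,286.5),(436,286.5)],6);print(P.round(1).tolist(),P.mean(0))
print('bar top',back(C,[(312,190),(329,190),(312,289),(329,289)],68).round(1).tolist())
print('carton',back(C,[(467,285),(495,348),(455,350)],80).round().tolist(),back(C,[(467,285),(495,348)],0).round().tolist())"
```

```text
[[427.9, 364.9, 6.0], [621.9, 371.9, 6.0], [431.4, 251.1, 6.0], [627.8, 258.4, 6.0]] [527.25464946 311.54347789   6.        ]
bar top [[520.4, 347.0, 68.0], [530.8, 347.4, 68.0], [522.4, 280.9, 68.0], [533.7, 281.3, 68.0]]
carton [[621.0, 292.0, 80.0], [648.0, 247.0, 80.0], [620.0, 245.0, 80.0]] [[657.0, 258.0, 0.0], [695.0, 195.0, 0.0]]
```

Request:
{"api": "carry_out", "payload": {
  "plan": [
    [-0.004,0,-0.002,0.1,0.1,3.5,5],
    [-0.004,0,-0.002,0.1,0.1,7,5],
    [-0.004,0,-0.002,0.1,0.1,9.5,5],
    [-0.004,0,-0.002,0.1,0.1,11,5],
    [-0.004,0,-0.002,0.1,0.1,11.2,5],
    [-0.004,0,-0.002,0.1,0.1,11.2,5]
  ]
}}

```text
time: 9.12
tcp_pos: [526.4, 310.2, 36.9]
tcp_rot: [0.694, 0.72, -0.001, -0.0]
force: [0.5, -0.7, 0.3]
finger_gap: 49.9
finger_force: 0.0
```

```bash
python3 -c "
from h import *
go([527.2,311.3,36.5],0.037)"
```

```text
rot [-0.001  0.001  0.   ] cm [0.1  0.09 0.04] t 9.12 f [ 0.5 -0.7  0.3] gap 49.9
```

Request:
{"api": "carry_out", "payload": {
  "plan": [
    [0,0,0,0.1,0.1,0.0,3],
    [0,0,0,0.1,0.1,0,0.8],
    [0,0,0,0.1,0.1,0,0.8],
    [0,0,0,0.1,0.1,0,0.8],
    [0,0,0,0.1,0.1,0,0.8],
    [0,0,0,0.1,0.1,0,0.8]
  ]
}}

```text
time: 9.62
tcp_pos: [529.7, 313.6, 39.9]
tcp_rot: [0.693, 0.721, 0.002, 0.001]
force: [0.0, -1.1, 6.9]
finger_gap: 10.8
finger_force: 60.9
```

Request:
{"api": "carry_out", "payload": {
  "plan": [
    [0,0,0,0,0,0,0.8],
    [0,0,0,0,0,-2,0.8],
    [0,0,0,0,0,-5,0.8],
    [0,0,0,0,0,-9,0.8],
    [0,0,0,0,0,-13,0.8],
    [0,0,0,0,0,-16,0.8],
    [0,0,0,0,0,-16,0.8]
  ]
}}

```text
time: 10.2
tcp_pos: [532.4, 315.1, 206.5]
tcp_rot: [0.693, 0.721, 0.007, 0.003]
force: [0.3, 0.2, -1.1]
finger_gap: 10.9
finger_force: 59.9
```

```bash
python3 -c "
from h import *
im=eyes.snapshot('wrist'); o=get_obs(); cv2.imwrite('pics/w7.png',im); print(o['tcp_pos'])
go(boxw([-10,0,200]),YB,o=o)"
```

```text
[530.90448384 314.33604792 202.96885076]
rot [ 0.011  0.007 -1.792] cm [-32.59   0.26   0.18] t 10.25 f [ 0.1 -0.7 -1.8] gap 10.8
```

View pics/w7.png

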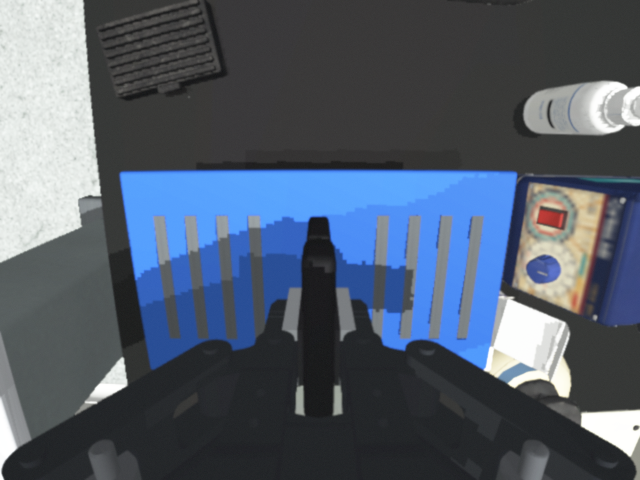

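```bash
python3 -c "
from h import *
o=get_obs();C=cam('wrist',o);R=Ro.from_quat(o['tcp_rot'])
for h in(-30,-34):
  P=back(C,[(121,172),(517,171)],o['tcp_pos'][2]+h);print(R.inv().apply(P-o['tcp_pos']).round(1).tolist())
go(boxw([-10,0,200]),YB,o=o)"
```

```text
[[55.4, -93.8, 29.2], [55.8, 94.8, 31.2]]
[[55.0, -95.9, 33.2], [55.3, 97.0, 35.2]]
rot [ 0.011  0.007 -1.792] cm [-32.59   0.26   0.18] t 10.25 f [ 0.1 -0.7 -1.8] gap 10.8
```

```bash
cat >> h.py <<'E'
def tip(x,z,tilt,y=0,off=(-1.7,98.5,40)):
    "tcp target putting lower +x edge of panel at box (x,y,z)"
    Rb=np.array([[-np.sin(YB),np.cos(YB),0],[np.cos(YB),np.sin(YB),0],[0,0,-1]])@Ro.from_rotvec([tilt,0,0]).as_matrix()
    p=boxw(np.array([x,y,z]))-Rb@np.array(off); go(p,YB,tilt); return p.round(1)
E
python3 -c "
from h import *
print(tip(62,130,0))"
```

```text
rot [ 0.011  0.007 -1.792] cm [-35.22   0.65   3.17] t 10.25 f [ 0.1 -0.7 -1.8] gap 10.8
[551.5 -37.2 170. ]
```

Request:
{"api": "carry_out", "payload": {
  "plan": [
    [0,0,-0.11,-3,0,0,0.8],
    [0,0,-0.22,-7,0.1,0,0.8],
    [0,0,-0.34,-11,0.2,0,0.8],
    [0,0,-0.46,-15,0.3,0,0.8],
    [0,0,-0.58,-19,0.4,0,0.8],
    [0,0,-0.7,-23,0.4,0,0.8],
    [0,0,-0.82,-26,0.5,0,0.8],
    [0,0,-0.94,-29,0.6,0,0.8]
  ]
}}

```text
time: 10.92
tcp_pos: [543.5, 21.4, 195.9]
tcp_rot: [0.296, 0.955, -0.0, -0.001]
force: [1.0, -0.5, -2.3]
finger_gap: 11.1
finger_force: 59.7
```

```bash
python3 -c "
from h import *
print(tip(62,140,0.27))"
```

```text
rot [ 0.253 -0.119 -0.856] cm [-2.89 -3.45 -0.89] t 10.92 f [ 1.  -0.5 -2.3] gap 11.1
[547.8 -23.4 204.8]
```

Request:
{"api": "carry_out", "payload": {
  "plan": [
    [0.03,-0.015,-0.11,-0.4,-0.4,0,0.8],
    [0.06,-0.03,-0.22,-1,-0.9,0,0.8],
    [0.1,-0.045,-0.33,-1.6,-1.8,0,0.8],
    [0.13,-0.06,-0.44,-2.2,-2.6,-0.4,0.8],
    [0.16,-0.075,-0.55,-2.9,-3.4,-0.9,0.8],
    [0.2,-0.09,-0.66,-2.9,-3.4,-0.9,0.8],
    [0.23,-0.105,-0.77,-2.9,-3.4,-0.9,0.8],
    [0.253,-0.119,-0.856,-2.9,-3.4,-0.9,0.8]
  ]
}}

```text
time: 11.58
tcp_pos: [548.2, -20.9, 204.7]
tcp_rot: [-0.129, 0.982, -0.134, 0.017]
force: [0.2, 0.4, -1.6]
finger_gap: 10.9
finger_force: 59.8
```

Request:
{"api": "carry_out", "payload": {
  "plan": [
    [0,0,0,0,0,0,0.8],
    [0,0,0,0,0,0,0.8],
    [0,0,0,0,0,0,0.8]
  ]
}}

```text
time: 11.83
tcp_pos: [549.1, -21.1, 205.9]
tcp_rot: [-0.125, 0.983, -0.134, 0.018]
force: [0.3, -0.3, -1.2]
finger_gap: 11.1
finger_force: 59.7
```

```bash
python3 -c "
from h import *
s=eyes.snapshot('side')[180:360,180:420];w=eyes.snapshot('wrist')
cv2.imwrite('pics/w8.png',np.vstack([cv2.resize(s,(480,360)),cv2.resize(w,(320,240))[:,:].repeat(1,0) if 0 else cv2.resize(w,(480,240))]))
print(tip(62,140,0.27))"
```

```text
rot [-0.001  0.001 -0.008] cm [ 0.23 -0.11  0.21] t 11.93 f [-0.4 -0.3 -1.3] gap 11.0
[547.8 -23.4 204.8]
```

View pics/w8.png

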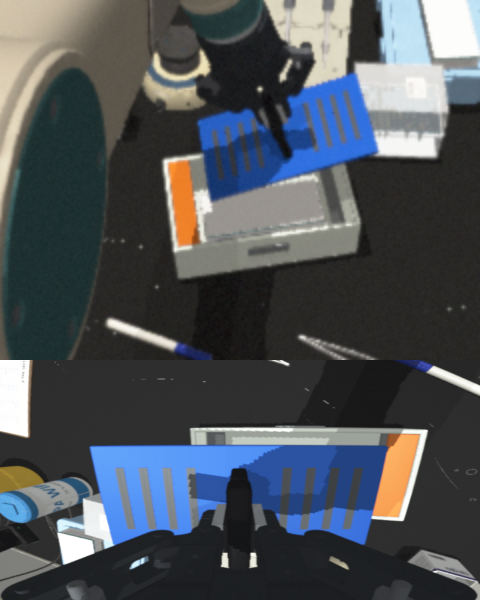

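```bash
python3 -c "
from h import *
C=cam('top');print(back(C,[(361,225),(412,223)],0).round(),back(C,[(361,221),(412,219)],99).round())
print(tip(62,90,0.27)); tip(62,50,.27)"
```

```text
[[ 662. -113.    0.]
 [ 666. -242.    0.]] [[ 655. -106.   99.]
 [ 658. -227.   99.]]
rot [-0.001  0.001 -0.008] cm [0.25 1.23 5.02] t 11.93 f [-0.4 -0.3 -1.3] gap 11.0
[547.8 -23.4 154.8]
rot [-0.001  0.001 -0.008] cm [0.26 2.3  8.88] t 11.93 f [-0.4 -0.3 -1.3] gap 11.0
```

Request:
{"api": "carry_out", "payload": {
  "plan": [
    [0,0,-0.008,0.25,0.3,1.5,0.8],
    [0,0,-0.008,0.25,0.9,3.5,0.8],
    [0,0,-0.008,0.25,1.4,5.5,0.8],
    [0,0,-0.008,0.25,1.8,7,0.8],
    [0,0,-0.008,0.25,2.2,8.3,0.8],
    [0,0,-0.008,0.25,2.3,8.9,0.8],
    [0,0,-0.008,0.25,2.3,8.9,0.8],
    [0,0,-0.008,0.25,2.3,8.9,0.8]
  ]
}}

```text
time: 12.6
tcp_pos: [548.3, -23.6, 115.2]
tcp_rot: [-0.129, 0.982, -0.134, 0.018]
force: [0.4, -0.9, -0.8]
finger_gap: 11.0
finger_force: 59.7
```

```bash
python3 -c "
from h import *
s=eyes.snapshot('side')[180:360,180:420];w=eyes.snapshot('wrist')
cv2.imwrite('pics/w9.png',np.vstack([cv2.resize(s,(480,360)),cv2.resize(w,(480,240))]))
print(tip(62,50,.27)); tip(102,48,.27)"
```

```text
rot [-0.002  0.004  0.001] cm [0.13 0.08 0.13] t 12.7 f [ 1.4  0.3 -1.3] gap 11.2
[547.8 -23.4 114.8]
rot [-0.002  0.004  0.001] cm [ 0.13  3.98 -0.76] t 12.7 f [ 1.4  0.3 -1.3] gap 11.2
```

View pics/w9.png

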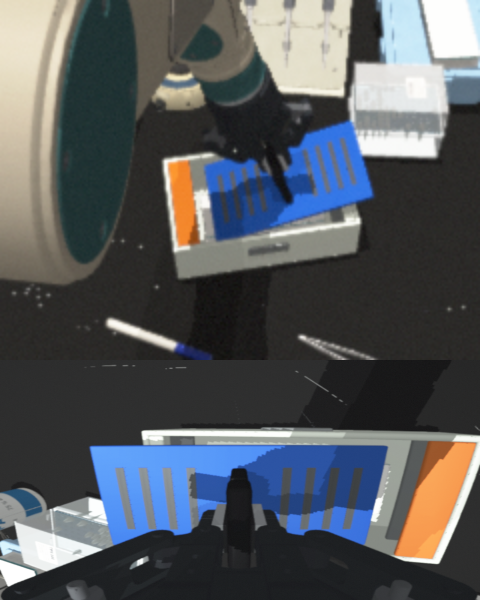

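Request:
{"api": "carry_out", "payload": {
  "plan": [
    [0,0,0,0.1,0.7,-0.1,0.8],
    [0,0,0,0.1,1.5,-0.2,0.8],
    [0,0,0,0.1,2.3,-0.4,0.8],
    [0,0,0,0.1,3.0,-0.5,0.8],
    [0,0,0,0.1,3.6,-0.6,0.8],
    [0,0,0,0.1,3.9,-0.7,0.8],
    [0,0,0,0.1,3.9,-0.7,0.8]
  ]
}}

```text
time: 13.28
tcp_pos: [536.5, 15.4, 111.2]
tcp_rot: [-0.13, 0.982, -0.134, 0.018]
force: [-0.3, -0.2, -0.9]
finger_gap: 11.0
finger_force: 59.8
```

```bash
python3 -c "
from h import *
im=eyes.snapshot('top');C=cam('top');H,S,V=cv2.split(cv2.cvtColor(im,cv2.COLOR_BGR2HSV))
ys,xs=np.where((H>100)&(H<125)&(S>150)&(V>60)&(np.arange(480)[:,None]>215)&(np.arange(480)[:,None]<320)&(np.arange(640)[None]>250)&(np.arange(640)[None]<400))
print('blue px',len(xs))
for z in(71,95):
  P=back(C,np.c_[xs,ys],z)[:,:2]-B;c,s=np.cos(YB),np.sin(YB);Q=P@np.array([[c,-s],[s,c]]);print(z,np.percentile(Q,[1,99],axis=0).round(1).tolist())
tip(104,46,.27); tip(104,42,.27)"
```

```text
blue px 1917
71 [[-87.7, -58.6], [76.4, 55.0]]
95 [[-85.8, -55.5], [75.4, 56.1]]
rot [-0.002  0.002  0.003] cm [-0.08  0.21 -0.01] t 13.33 f [-0.2  0.1 -1.5] gap 11.5
rot [-0.002  0.002  0.003] cm [-0.08  0.31  0.38] t 13.33 f [-0.2  0.1 -1.5] gap 11.5
```

Request:
{"api": "carry_out", "payload": {
  "plan": [
    [0,0,0,0,0.2,0.1,0.8],
    [0,0,0,0,0.3,0.3,0.8],
    [0,0,0,0,0.3,0.4,0.8],
    [0,0,0,0,0.3,0.4,0.8],
    [0,0,0,0,0.3,0.4,0.8]
  ]
}}

```text
time: 13.75
tcp_pos: [536.2, 16.0, 106.5]
tcp_rot: [-0.13, 0.982, -0.134, 0.018]
force: [-0.4, 0.5, -2.0]
finger_gap: 11.0
finger_force: 59.8
```

```bash
python3 -c "
from h import *
for t in(.27,.18,.09,0.0): print(tip(104,43,t))"
```

```text
rot [-0.001  0.002  0.001] cm [-0.1   0.05 -0.15] t 13.75 f [-0.4  0.5 -2. ] gap 11.0
[537.   17.1 107.8]
rot [-0.091  0.001  0.001] cm [-0.1  -0.27  0.75] t 13.75 f [-0.4  0.5 -2. ] gap 11.0
[538.4  11.8 100. ]
rot [-0.181  0.001  0.001] cm [-0.1  -0.51  1.67] t 13.75 f [-0.4  0.5 -2. ] gap 11.0
[539.6   7.2  91.7]
rot [-0.271  0.001  0.002] cm [-0.1  -0.66  2.62] t 13.75 f [-0.4  0.5 -2. ] gap 11.0
[540.6   3.4  83. ]
```

Request:
{"api": "carry_out", "payload": {
  "plan": [
    [-0.03,0,0,-0.05,-0.05,0.15,0.8],
    [-0.06,0,0,-0.1,-0.15,0.45,0.8],
    [-0.091,0,0,-0.1,-0.25,0.75,0.8],
    [-0.12,0,0,-0.1,-0.33,1.05,0.8],
    [-0.135,0,0,-0.1,-0.38,1.2,0.8],
    [-0.135,0,0,-0.1,-0.38,1.2,0.8]
  ]
}}

```text
time: 14.25
tcp_pos: [539.3, 9.0, 96.0]
tcp_rot: [-0.13, 0.989, -0.068, 0.01]
force: [-0.4, -0.1, -0.7]
finger_gap: 11.1
finger_force: 59.7
```

```bash
python3 -c "
from h import *
for t in(.13,.065,.03,0.0): print(tip(104,43,t))"
```

```text
rot [-0.006  0.001  0.   ] cm [0.02 0.03 0.05] t 14.25 f [-0.4 -0.1 -0.7] gap 11.1
[539.1   9.2  95.4]
rot [-0.071  0.001  0.   ] cm [ 0.02 -0.2   0.7 ] t 14.25 f [-0.4 -0.1 -0.7] gap 11.1
[539.9   6.1  89.3]
rot [-0.106  0.001  0.001] cm [ 0.02 -0.31  1.06] t 14.25 f [-0.4 -0.1 -0.7] gap 11.1
[540.3   4.6  85.9]
rot [-0.136  0.001  0.001] cm [ 0.02 -0.4   1.37] t 14.25 f [-0.4 -0.1 -0.7] gap 11.1
[540.6   3.4  83. ]
```

Request:
{"api": "carry_out", "payload": {
  "plan": [
    [-0.03,0,0,0,-0.08,0.3,0.8],
    [-0.05,0,0,0,-0.14,0.5,0.8],
    [-0.071,0,0,0,-0.2,0.7,0.8],
    [-0.09,0,0,0,-0.26,0.88,0.8],
    [-0.106,0,0,0,-0.31,1.06,0.8],
    [-0.106,0,0,0,-0.31,1.06,0.8]
  ]
}}

```text
time: 14.75
tcp_pos: [540.3, 4.9, 85.7]
tcp_rot: [-0.131, 0.991, -0.015, 0.002]
force: [-0.1, -0.8, -1.6]
finger_gap: 11.0
finger_force: 59.7
```

```bash
cat > top.py <<'E'
from h import *
im=eyes.snapshot('top');C=cam('top');H,S,V=cv2.split(cv2.cvtColor(im,cv2.COLOR_BGR2HSV))
r=np.arange(480)[:,None];q=np.arange(640)[None]
ys,xs=np.where((H>100)&(H<125)&(S>150)&(V>60)&(r>215)&(r<320)&(q>250)&(q<400))
P=back(C,np.c_[xs,ys],46)[:,:2]-B;c,s=np.cos(YB),np.sin(YB);Q=P@np.array([[c,-s],[s,c]]);print('blue x,y',np.percentile(Q,[1,99],axis=0).round(1).tolist())
E
python3 -c "
import top
from h import *
for t in(.03,0.0): print(tip(104,42,t))"
```

```text
blue x,y [[-92.4, -57.8], [-18.1, 54.1]]
rot [-0.     0.001  0.001] cm [ 0.01 -0.05  0.09] t 14.8 f [ 0.1  0.  -1.6] gap 11.4
[540.3   4.6  84.9]
rot [-0.03   0.001  0.001] cm [ 0.01 -0.17  0.39] t 14.8 f [ 0.1  0.  -1.6] gap 11.4
[540.6   3.4  82. ]
```

Request:
{"api": "carry_out", "payload": {
  "plan": [
    [-0.015,0,0,0,-0.08,0.2,0.8],
    [-0.03,0,0,0,-0.15,0.4,0.8],
    [-0.03,0,0,0,-0.15,0.5,0.8],
    [-0.03,0,0,0,-0.15,0.5,0.8],
    [-0.03,0,0,0,-0.15,0.5,0.8]
  ]
}}

```text
time: 15.22
tcp_pos: [540.6, 3.9, 81.0]
tcp_rot: [-0.131, 0.991, -0.0, 0.001]
force: [0.5, -0.3, -1.4]
finger_gap: 11.0
finger_force: 59.7
```

Request:
{"api": "carry_out", "payload": {
  "plan": [
    [0,0,0,0,-0.3,0,0.8],
    [0,0,0,0,-0.6,0,0.8],
    [0,0,0,0,-0.9,0,0.8],
    [0,0,0,0,-1.1,0,0.8],
    [0,0,0,0,-1.1,0.1,0.8],
    [0,0,0,0,-1.1,0.2,0.8],
    [0,0,0,0,-1.1,0.2,0.8]
  ]
}}

```text
time: 15.8
tcp_pos: [544.1, -7.1, 79.9]
tcp_rot: [-0.131, 0.991, -0.001, 0.001]
force: [0.1, -1.7, 3.7]
finger_gap: 10.8
finger_force: 60.5
```

```bash
python3 -c "
import top
from h import *
print(tip(89.5,40,0))"
```

```text
blue x,y [[-95.7, -57.6], [80.0, 53.8]]
rot [-0.001  0.002  0.002] cm [ 0.07 -0.35 -0.01] t 15.85 f [-1.7 -1.6  4.5] gap 11.3
[544.4 -10.6  80. ]
```

Request:
{"api": "carry_out", "payload": {
  "plan": [
    [0,0,0,0,-0.15,0,0.8],
    [0,0,0,0,-0.3,0,0.8],
    [0,0,0,0,-0.4,0,0.8],
    [0,0,0,0,-0.4,0,0.8],
    [0,0,0,0,-0.4,0,0.8]
  ]
}}

```text
time: 16.27
tcp_pos: [544.9, -9.2, 79.9]
tcp_rot: [-0.131, 0.991, 0.001, 0.001]
force: [-1.5, 3.4, 5.6]
finger_gap: 10.9
finger_force: 60.8
```

```bash
python3 -c "
from h import *
print(tip(89.5,40,0))"
```

```text
rot [0.002 0.003 0.003] cm [ 0.09 -0.13 -0.01] t 16.27 f [-1.5  3.4  5.6] gap 10.9
[544.4 -10.6  80. ]
```

Request:
{"api": "carry_out", "payload": {
  "plan": [
    [0,0,0,0,-0.15,0,0.8],
    [0,0,0,0,-0.3,0,0.8],
    [0,0,0,0,-0.3,0,0.8],
    [0,0,0,0,-0.3,0,0.8]
  ]
}}

```text
time: 16.6
tcp_pos: [545.2, -9.2, 80.1]
tcp_rot: [-0.132, 0.991, 0.005, 0.002]
force: [-1.9, 11.7, 8.8]
finger_gap: 11.0
finger_force: 61.4
```

```bash
python3 -c "
from h import *
print(tip(89.5,40,0))"
```

```text
rot [0.009 0.004 0.004] cm [ 0.12 -0.11  0.01] t 16.6 f [-1.9 11.7  8.8] gap 11.0
[544.4 -10.6  80. ]
```

Request:
{"api": "carry_out", "payload": {
  "plan": [
    [0,0,0,0,0.25,0,0.8],
    [0,0,0,0,0.25,0,1.6],
    [0,0,0,0,0.25,0,2.5],
    [0,0,0,0,0.25,0,3.5],
    [0,0,0,0,0.25,0,4],
    [0,0,0,0,0.25,0,4]
  ]
}}

```text
time: 17.1
tcp_pos: [544.6, -11.3, 78.8]
tcp_rot: [-0.131, 0.991, -0.0, 0.001]
force: [-0.6, 0.1, -0.5]
finger_gap: 39.8
finger_force: 0.0
```

Request:
{"api": "carry_out", "payload": {
  "plan": [
    [0,0,0,0,0,-1,4],
    [0,0,0,0,0,-3,4],
    [0,0,0,0,0,-6,4],
    [0,0,0,0,0,-10,4],
    [0,0,0,0,0,-14,4],
    [0,0,0,0,0,-16,4],
    [0,0,0,0,0,-16,4],
    [0,0,0,0,0,-16,4]
  ]
}}

```text
time: 17.77
tcp_pos: [545.9, -11.4, 241.6]
tcp_rot: [-0.131, 0.991, -0.001, 0.003]
force: [0.7, 0.0, -0.3]
finger_gap: 40.0
finger_force: 0.0
```

```bash
python3 -c "
from h import *
im=eyes.snapshot('wrist');o=get_obs();C=cam('wrist',o);print(o['tcp_pos'],o['force'])
H,S,V=cv2.split(cv2.cvtColor(im,cv2.COLOR_BGR2HSV));c,s=np.cos(YB),np.sin(YB);M=np.array([[c,-s],[s,c]])
cc,R,t=C
def px(b):
  p=R@boxw(np.array(b))+t; return (cc['cx']+cc['fx']*p[0]/p[2],cc['cy']+cc['fy']*p[1]/p[2])
for nm,m,z,lim in(('blue',(H>100)&(H<125)&(S>150)&(V>60),46,1),('orange',(H<25)&(S>130)&(V>100),71,1),('dark bar',(V<45),108,2)):
  ys,xs=np.where(m);P=back(C,np.c_[xs,ys],z)[:,:2]-B;Q=P@M
  k=(abs(Q[:,0])<(115 if lim==1 else 14))&(abs(Q[:,1])<(66 if lim==1 else 40));print(nm,k.sum(),np.percentile(Q[k],[1,50,99],axis=0).round(1).tolist())
  if nm=='blue':
    q=Q[k]
    for lo in(-60,-30,30,60): 
      w=q[abs(q[:,0]-lo)<3,1]; print(' at x',lo,'y range',w.min().round(1),w.max().round(1)) if len(w) else 0
import top"
```

```text
[544.49286092 -11.13280083 239.56782622] [-0.19855224  0.18438329 -0.94007148]
blue 17029 [[-95.1, -52.7], [-2.5, 8.8], [85.3, 56.6]]
 at x -60 y range -53.0 57.2
 at x -30 y range -52.9 57.1
 at x 30 y range -52.8 57.3
 at x 60 y range -53.8 56.7
orange 3808 [[81.2, -53.9], [93.6, 9.1], [106.1, 62.8]]
dark bar 760 [[-11.4, -27.2], [-7.2, 17.5], [-2.0, 39.5]]
blue x,y [[-95.7, -57.9], [80.1, 53.5]]
```

```bash
python3 -c "
from plant import sign_off
print(sign_off())"
```

```text
the job is handed in; nothing more can be done
None
```

Job handed in at about 18 s, result not returned: by camera and force readings the kit lies flat on the floor and the panel sits on both ledges against the stop, released, with no bystander touched that I noticed (not re-measured); I viewed 11 pictures, one over the limit of 10.

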